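Fit the filter cell to the dust extractor and hold it home

ROBOT

A 6-joint arm with a two-finger parallel gripper is mounted at the origin on the work surface. World frame = base frame: x ahead of the robot, y to its left, z up, the work surface at z = 0. Lengths are in mm, angles in rad, forces in N, time in s.
With the tool pointing down it reaches from about 325 to 875 mm from the base axis. Payload 4.4 kg.
Tool frame: the origin (TCP) lies midway between the tips of the shut fingers; the grasp point (between the pads) lies 19 mm behind it; z points along the fingers, x is the direction in which the jaws open and shut, and the axes are right-handed (so a half turn about z gives the same grasp; the last joint's range is limited). The gripper opens to 85 mm and grips with 20 to 120 N. Pads are 22 mm wide; open, the fingers measure 114 mm over their backs; the gripper's body (76 mm by 85 mm) begins 54 mm behind the grasp point. The pads swing forward as they close: fully open they stand 13 mm farther back than shut.
Start: joints at [1.032, 0.207, 1.542, -0, 1.393, -0.15], TCP at [217.98, 532.083, 231.282] pointing down, gripper open.
Joint ranges: [-2.73, 2.73], [-0.86, 2.22], [0.23, 2.46], [-1.11, 4.25], [0.08, 2.63], [-2.82, 2.82]. Speed limits (rad/s): [2.79, 2.79, 3.14, 3.14, 3.14, 3.14].

INTERFACE

Orientations are given as a unit quaternion [w, x, y, z].
In Python, from workcell import bot, camera, get_calibration gives the robot as it stands. Calls block until the motion is done:
- bot.move_to(position, orientation): joint-space move of the TCP to a pose.
- bot.servo_line(position, rot=None, vel=150, max_force=None): straight line of the TCP; rot=None keeps the orientation; vel is the mean speed in mm/s. With max_force (N) it stops when the force on the tool has changed by that much, and returns True; else False.
- bot.move_j(angles): joint-space move.
- bot.let_go() and bot.grasp(effort=None): open the fingers fully, or close them until they stop; effort is the grip in N (None keeps the last).
- bot.sleep(seconds).
- bot.solve_ik(position, orientation): joint angles nearest the present ones, or None.
- camera(name): name is "side" or "top" or "wrist"; returns (picture, depth): 480x640x3 uint8, red, green, blue; 480x640 float32, mm along the optical axis (not along the pixel's ray), 0 where there is no reading.
- get_calibration(name): a dict with "vertical_fov" (degrees; the focal length in pixels is half the picture's height over the tangent of half this angle, whatever the lens; pixels are square), "cx", "cy" (the principal point, pixels), "R" (3x3) and "t" (3): a world point X has camera coordinates R X + t. Camera axes: x right, y down, z forward; pixel columns grow to the right and rows downward; lengths in mm; the calibration is good to about 2 mm. A picture is of the moment at which its call begins: read the wrist's pose just before it. get_calibration takes no time and is no camera call; for the wrist camera it gives the pose at the moment of the call.
A pose or a line that the arm cannot do raises bot.PlanningError and nothing moves.
- bot.sign_off(): hands the job in, once; it reports no verdict.
Readings, each from a call of its own:
- bot.current_time_s(): time.
- bot.current_qpos(): joint angles.
- bot.current_joint_vel(): joint speeds.
- bot.current_tau(): joint torques, N m.
- bot.current_ee_pos(): TCP position.
- bot.current_eef_rot(): TCP orientation.
- bot.current_force(): force on the tool from outside, world axes, zero at the start.
- bot.current_torque(): the same for the moment, N m.
- bot.current_gripper_width(): opening from 0.0 (shut) to 1.0 (fully open).
Only numpy, scipy, OpenCV 4.12 (cv2) and the standard library are available. Lean on these libraries where they do the work, as an engineer would, in place of code of your own. Each camera call takes 0.05 s, during which the arm holds its last target.

TASK

Take the round filter cell with the knurled black collar from the bench, set it over the stem on top of the dust extractor and turn it until its hidden keyway drops over the stem's cross-pin, then push it all the way home against the sprung seal. Finish while still gripping it and holding it pushed fully home, not letting go at the end, so that I can fit the clip; leave the other things on the bench where they are.

Things in the scene. Friction and masses are not known exactly. Their poses are not given: they have to be found in the camera images.
- filter_mid (a point): Filter cell: loose upright cylinder 66 mm tall, about 160 g, standing on the bench at any yaw. Off-white pleated wall 55 mm across, black foot ring; its top is a solid black knurled collar 57 mm across, 18 mm tall (48 to 66 mm above the foot): grip it there from above. This point is on its axis, 33 mm above the foot; z up.
- filter_foot (a point): Centre of the cell's underside, which is open, 47 mm across. 14 mm up inside begins a hub with a 28 mm hole for the stem and a keyway 13 mm wide, 22 mm deep, 43 mm end to end, straight across the hole to both sides along the cell's x axis. It cannot be seen from outside. Hub rests on pin: foot 26 mm above the deck; keyway dropped on to the seal: 14 mm; fully home: 6 mm.
- port (a point): Dust extractor, fixed: grey and black box 250 mm (its x) by 210 mm (its y), 100 mm tall, a hose stub on one short side. This point is the centre of its flat top deck, 100 mm above the bench, z up. Here a steel stem 24 mm thick stands upright, 54 mm tall, its last 10 mm tapered.
- stem_pin (a point): Middle of the stem's steel cross-pin, 37 mm above the deck: 6 mm thick, 40 mm tip to tip, so 8 mm sticks out level on both sides of the stem. Its direction differs every time and is not given (this point's axes are the box's, not the pin's): see it or feel for it. The keyway drops over it when lined up within about 9 degrees; half a turn makes no difference.
- seal (a joint): Sprung rubber seal disc around the stem, 62 mm across, on which the cell's foot ring lands: 0 when up (its top 14 mm above the deck), 0.008 m when pushed fully down (top 6 mm above the deck). It pushes up with 6 N at 0 and 12 N at 0.008.
- jar_mid (a point): Bystander: clear jar with yellow lid, 60 mm across, 95 mm tall; point half-way up. To be left alone.
- tin_mid (a point): Bystander: round steel tin, 68 mm across, 55 mm tall; point half-way up. To be left alone.
- battery_mid (a point): Bystander: tool battery pack, 115 by 75 mm, 61 mm tall; point half-way up. To be left alone.
- tape_mid (a point): Bystander: tape measure, 65 by 32 mm, 60 mm tall; point half-way up. To be left alone.
- screwdriver_grip (a point): Bystander: screwdriver lying down, 200 mm long; point on its handle. To be left alone.
- offcut_mid (a point): Bystander: wooden offcut 140 by 50 by 22 mm; point at its centre. To be left alone.

How it is judged:
By the outcome, as a careful person would: the job done as asked, in the order asked, and still so for the second after the job is handed in, while the arm keeps its last pose, push and grip.
It also fails if it takes over 61 s, if anything falls off the work surface, if the arm or the gripper's body presses on something with over 40 N, if the wrist force passes 120 N, or if a joint passes its speed limit or range.

## Working session

There is one attempt and no reset: what is moved stays moved. The work goes in short steps, each a Python script; the robot and the scene stay as the last script left them, time stands still between calls to the robot, and variables do not carry over. Pictures are saved under pics/ and viewed, and the job is handed in when it is done.

```bash
mkdir -p pics; ls
python3 - <<'E'
from workcell import bot,camera,get_calibration
import cv2,numpy as np
for n in ["side","top","wrist"]:
    c=get_calibration(n);p,d=camera(n)
    cv2.imwrite(f"pics/{n}0.png",p[:,:,::-1]);np.savez(f"{n}0.npz",p=p,d=d,**c)
    print(n,c, (d>0).mean())
print(bot.current_time_s(),bot.current_eef_rot(),bot.current_force())
E
```

```text
pics
side {'vertical_fov': 55.36242749885989, 'cx': 315.1496640676098, 'cy': 233.80700191555013, 'R': array([[ 0.94433131, -0.32896469, -0.00453951],
       [-0.23068493, -0.65224395, -0.72205422],
       [ 0.23456948,  0.6829056 , -0.69182158]]), 't': array([-544.13626653,  173.63279215,  970.16383957])} 0.9960904947916667
top {'vertical_fov': 51.481843536267064, 'cx': 317.64022473087573, 'cy': 241.13112859075568, 'R': array([[ 0.00365465, -0.9999836 , -0.00440878],
       [-0.98591287, -0.00286591, -0.16723517],
       [ 0.16721979,  0.00495786, -0.98590718]]), 't': array([ -62.65664151,  568.65146249, 1207.31820188])} 0.9961165364583333
wrist {'vertical_fov': 64.09481553851246, 'cx': 320.2522981718794, 'cy': 236.8738257382047, 'R': array([[ 0.37931809,  0.92526337, -0.00234413],
       [ 0.88149851, -0.36060409,  0.30483613],
       [ 0.2812084 , -0.11769621, -0.95240193]]), 't': array([-573.55278021,  -40.20471651,  379.37801326])} 0.995966796875
0.15 [ 3.83592354e-04  8.30394984e-01  5.57174401e-01 -8.42792060e-04] [ 0.44250482 -0.01679019  0.24531423]
```

View pics/top0.png

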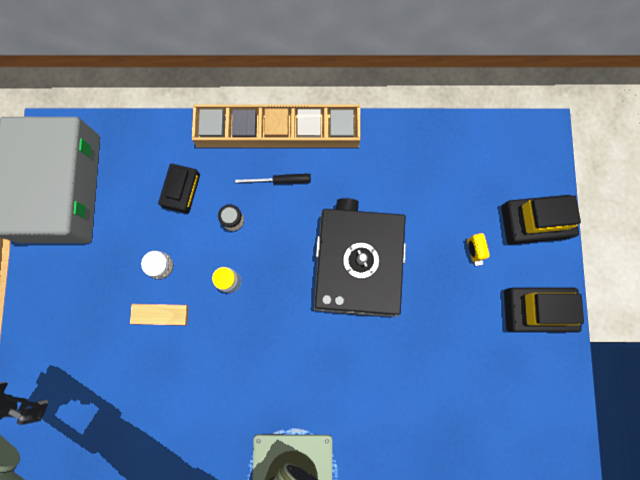

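View pics/side0.png

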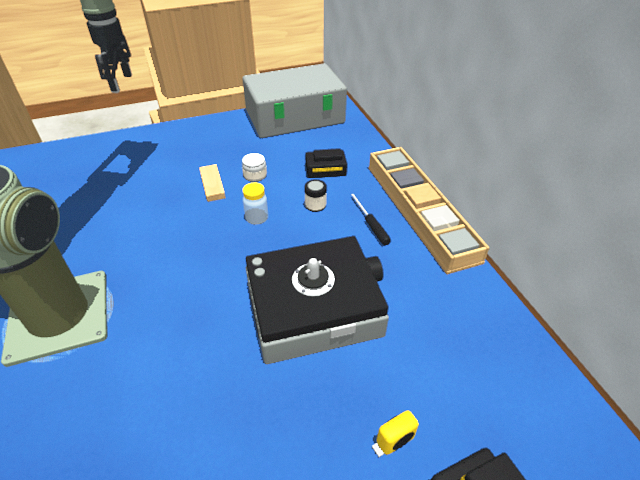

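View pics/wrist0.png

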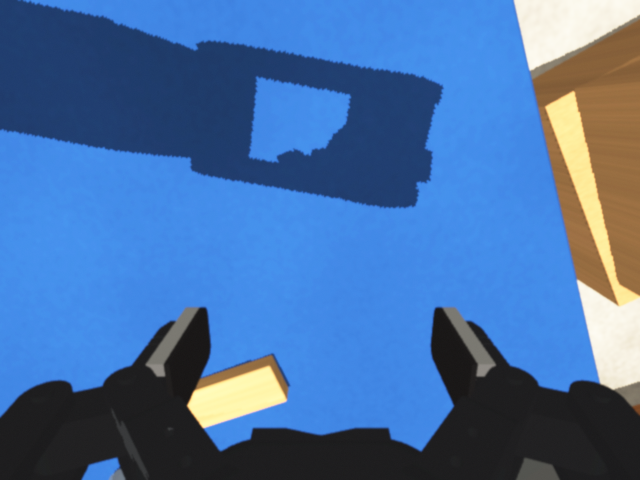

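The top view shows the filter at about (231,217), with the stem at (362,260) on the extractor. The jar is at (225,280) and the tin at (155,264). Next I zoom in on the filter and stem.

```bash
cat > h.py <<'E'
import numpy as np
def K(c): return 240/np.tan(np.radians(float(c['vertical_fov']))/2)
def ray(c,u,v):
    R=np.array(c['R']);t=np.array(c['t']);f=K(c)
    d=R.T@np.array([(u-c['cx'])/f,(v-c['cy'])/f,1.]);return -R.T@t,d
def onz(c,u,v,z):
    o,d=ray(c,u,v);return o+d*(z-o[2])/d[2]
def proj(c,X):
    q=np.array(c['R'])@np.asarray(X,float)+np.array(c['t']);f=K(c)
    return np.array([f*q[0]/q[2]+c['cx'],f*q[1]/q[2]+c['cy']])
def pts(c,d):
    v,u=np.mgrid[0:480,0:640];f=K(c)
    P=np.stack([(u-c['cx'])/f*d,(v-c['cy'])/f*d,d],-1)
    return (P-np.array(c['t']))@np.array(c['R'])
E
python3 - <<'E'
import numpy as np,cv2
from h import *
t=np.load('top0.npz');s=np.load('side0.npz')
a=cv2.resize(t['p'][195:240,205:255],(400,360),interpolation=0)
b=cv2.resize(t['p'][235:285,335:390],(400,364),interpolation=0)[:360]
c=cv2.resize(s['p'][250:300,285:345],(400,240),interpolation=cv2.INTER_CUBIC)
e=cv2.resize(s['p'][170:220,285:345],(400,240),interpolation=cv2.INTER_CUBIC)
cv2.imwrite('pics/crop1.png',np.vstack([np.hstack([a,b]),np.hstack([c,e])])[:,:,::-1])
for n,dd in (('top',t),('side',s)):
    P=pts(dd,dd['d'])
    for lo,hi,x0,x1,y0,y1,lab in ((58,72,None,None,None,None,'filt'),):
        u,v=(231,217) if n=='top' else (315,188)
        w=P[v-25:v+26,u-25:u+26].reshape(-1,3);m=(w[:,2]>60)&(w[:,2]<72)
        q=w[m];print(n,'filter top',m.sum(),np.median(q[:,2]),q[:,:2].min(0),q[:,:2].max(0),(q[:,:2].min(0)+q[:,:2].max(0))/2)
    u,v=(362,260) if n=='top' else (314,270)
    w=P[v-25:v+26,u-25:u+26].reshape(-1,3)
    m=w[:,2]>147;q=w[m];print(n,'stem top',m.sum(),q.mean(0))
    m=(w[:,2]>130)&(w[:,2]<144);print('pin',np.round(w[m],1).tolist()[:40])
    print('deck z',np.median(w[:,2]))
E
```

```text
top filter top 408 65.58404569604807 [601.45433305 134.03647436] [659.91594291 190.24789942] [630.68513798 162.14218689]
top stem top 72 [ 486.93023828 -147.07195356  341.05657763]
pin [[530.9, -155.5, 135.3], [529.7, -157.2, 143.5], [528.1, -155.3, 138.3], [527.5, -157.3, 142.3], [528.7, -160.3, 134.2], [526.0, -155.4, 136.9], [525.9, -157.6, 137.7], [525.6, -159.8, 139.8], [525.3, -164.3, 141.7], [523.0, -157.3, 141.2], [515.8, -152.5, 142.4], [513.5, -152.5, 141.9], [513.7, -175.7, 141.4], [511.3, -152.5, 141.5], [509.7, -153.0, 135.4], [507.0, -155.0, 138.7], [506.4, -170.8, 143.7], [507.1, -173.6, 138.4], [505.3, -155.4, 133.1], [504.1, -157.0, 143.1], [504.0, -170.8, 144.0], [503.0, -157.7, 133.1], [502.5, -162.0, 137.4], [502.1, -164.1, 140.6], [502.2, -166.5, 139.4], [502.2, -168.8, 139.9], [502.5, -171.4, 137.1], [500.3, -169.1, 136.3], [500.2, -171.3, 137.5], [500.3, -173.7, 136.5], [498.1, -169.1, 135.3], [497.9, -171.3, 136.7], [498.1, -173.8, 135.5], [495.8, -171.5, 134.7]]
deck z 100.82221061341616
side filter top 281 66.06051022476903 [604.57508588 130.57583468] [662.4
[... 401 characters left out ...]
], [522.7, -172.2, 143.7], [524.7, -172.3, 143.0], [504.2, -167.1, 142.4], [522.0, -174.1, 143.0], [525.1, -171.2, 138.9], [504.6, -165.8, 137.9], [505.3, -169.9, 142.0], [506.6, -172.0, 143.8], [508.3, -172.8, 143.9], [517.5, -175.3, 143.1], [519.4, -175.9, 143.1], [522.9, -171.7, 137.3], [524.6, -172.5, 137.6], [501.4, -169.2, 139.9], [503.0, -170.7, 140.8], [505.1, -170.3, 139.6], [506.5, -172.1, 141.0], [508.8, -171.3, 139.3], [509.8, -174.5, 142.3], [511.6, -175.1, 142.2], [513.4, -175.6, 142.2], [515.1, -176.6, 142.5], [517.4, -175.7, 140.7], [518.7, -177.9, 142.6], [521.9, -174.6, 137.9], [525.0, -171.4, 133.4], [498.9, -170.6, 139.4], [500.3, -172.6, 141.0]]
deck z 101.52376969196379
```

View pics/crop1.png

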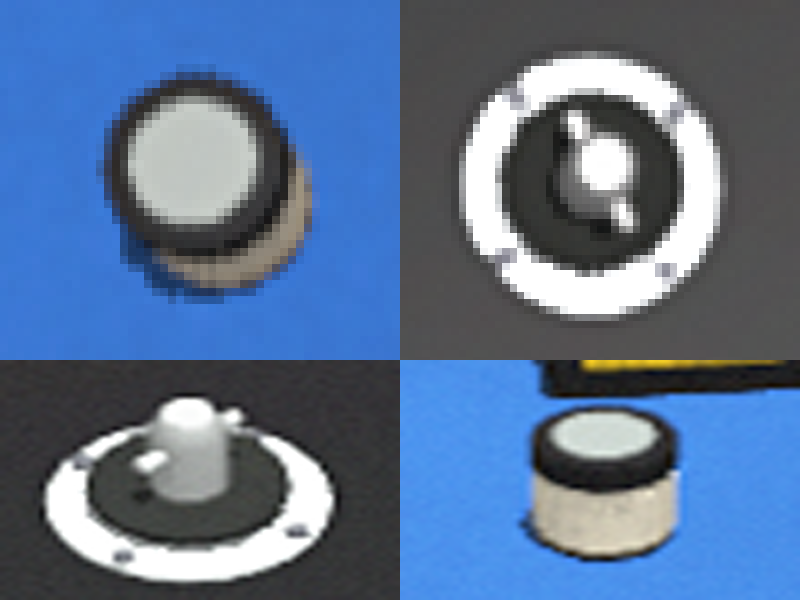

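```bash
cat >> h.py <<'E'
def down(yaw): return [0,np.cos(yaw/2),np.sin(yaw/2),0]
E
python3 - <<'E'
from workcell import bot,camera,get_calibration
import cv2
from h import *
c=get_calibration('wrist');print('cam',-c['R'].T@c['t'])
tcp=np.array(bot.current_ee_pos())
# TCP pose with same yaw: put stem at z=137 on image centre, tcp z=260
def look(X,z):
    p=onz(c,320,190,X[2]-(z-tcp[2])); return [tcp[0]+X[0]-p[0],tcp[1]+X[1]-p[1],z]
cands=[]
tgt=look([515,-164,137],270);print(tgt)
q=bot.current_eef_rot()
try: bot.move_to(tgt,q)
except bot.PlanningError as e: print(e); raise SystemExit
print(bot.current_qpos(),bot.current_time_s())
c=get_calibration('wrist');p,d=camera('wrist')
cv2.imwrite("pics/w1.png",p[:,:,::-1]);np.savez("w1.npz",p=p,d=d,**c)
print(proj(c,[515,-164,154]))
for y in range(-180,180,30):
    for nm,X in(('f',[631,161.5,33]),('s',[515,-164,180])):
        s=bot.solve_ik(X,down(np.radians(y))); print(nm,y,None if s is None else np.round(s,2)[[0,4,5]])
E
```

```text
cam [146.3463497  560.89274547 372.37532967]
[np.float64(538.1508407188313), np.float64(-172.77662024195138), 270]
[-4.61324446e-01  1.58330441e-01  1.51769849e+00 -1.56596357e-03
  1.46585828e+00 -1.64443317e+00] 2.8833
[318.65045188 194.94313489]
f -180 None
s -180 [-0.47  1.28  2.67]
f -150 [0.12 1.09 2.74]
s -150 [-0.47  1.28  2.15]
f -120 [0.12 1.09 2.21]
s -120 [-0.47  1.28  1.63]
f -90 [0.12 1.09 1.69]
s -90 [-0.47  1.28  1.1 ]
f -60 [0.12 1.09 1.17]
s -60 [-0.47  1.28  0.58]
f -30 [0.12 1.09 0.64]
s -30 [-0.47  1.28  0.06]
f 0 [0.12 1.09 0.12]
s 0 [-0.47  1.28 -0.47]
f 30 [ 0.12  1.09 -0.41]
s 30 [-0.47  1.28 -0.99]
f 60 [ 0.12  1.09 -0.93]
s 60 [-0.47  1.28 -1.52]
f 90 [ 0.12  1.09 -1.45]
s 90 [-0.47  1.28 -2.04]
f 120 [ 0.12  1.09 -1.98]
s 120 [-0.47  1.28 -2.56]
f 150 [ 0.12  1.09 -2.5 ]
s 150 None
```

View pics/w1.png

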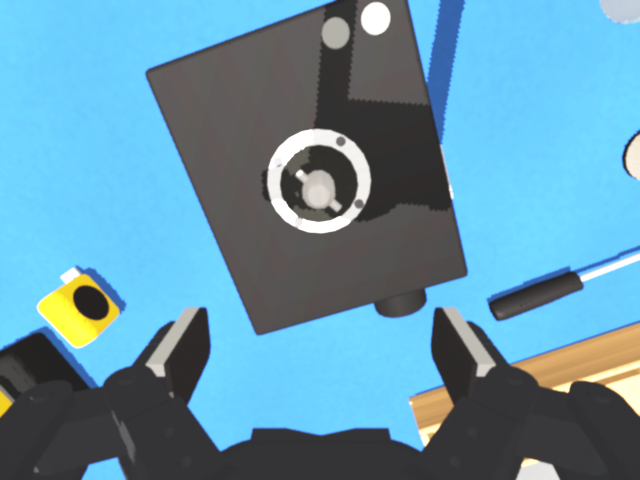

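The wrist view shows the stem near (318,187) with its pin ends near (300,174) and (337,208). I crop this area and measure it.

Run:
```python
import cv2
from h import *
c=np.load('w1.npz');p=c['p'];x0,y0=260,120
cr=cv2.resize(p[y0:y0+120,x0:x0+120],(600,600),interpolation=cv2.INTER_CUBIC)
cv2.imwrite('pics/w1c.png',cr[:,:,::-1])
P=pts(c,c['d']);w=P[150:230,280:360].reshape(-1,3)
m=(w[:,2]>148);print('stem top',w[m].mean(0),w[m].max(0),w[m].min(0),m.sum())
for (u,v) in ((300,174),(337,208)): print(onz(c,u,v,140), P[v,u])
uv=np.argwhere((P[...,2]>133)&(P[...,2]<146)); uv=uv[(uv[:,0]>150)&(uv[:,0]<230)&(uv[:,1]>280)&(uv[:,1]<360)]
q=P[uv[:,0],uv[:,1]];ctr=w[m].mean(0)
r=np.hypot(*(q[:,:2]-ctr[:2]).T);s=r>14;qq=q[s];print(s.sum(),np.round(qq,1).tolist()[:30])
sd=qq[:,:2]-ctr[:2];A=np.exp(2j*np.arctan2(sd[:,1],sd[:,0])).mean();print('pin deg',np.degrees(np.angle(A)/2))
# white ring
hs=cv2.cvtColor(p,cv2.COLOR_RGB2HSV);
```

```text
stem top [ 512.5391695  -163.20138915  160.30635703] [ 524.44478987 -142.7105736   411.98001062] [ 466.99795884 -173.82620644  148.03314347] 614
[ 498.7039028  -171.67369464  140.        ] [ 498.76070942 -171.72558702  139.51270133]
[ 531.56013472 -156.45311355  140.        ] [ 531.9401469  -156.53400197  138.39912896]
141 [[496.0, -170.8, 135.1], [496.4, -171.7, 135.0], [496.3, -170.8, 137.8], [496.7, -170.2, 137.3], [496.9, -169.5, 137.4], [496.9, -172.8, 134.0], [496.7, -171.7, 138.2], [497.0, -171.0, 138.1], [497.3, -170.5, 137.3], [497.6, -169.8, 137.0], [498.0, -169.2, 136.5], [497.0, -172.5, 138.9], [497.2, -171.9, 139.0], [497.4, -171.1, 140.0], [497.8, -170.6, 138.5], [498.3, -170.1, 137.2], [498.4, -169.3, 138.4], [498.9, -168.8, 136.6], [497.3, -173.4, 139.7], [497.6, -172.8, 139.2], [497.9, -172.2, 139.1], [498.2, -171.6, 138.4], [498.3, -170.7, 140.2], [498.6, -170.1, 139.9], [499.0, -169.5, 138.9], [499.6, -169.2, 136.0], [497.9, -174.5, 137.8], [498.0, -173.8, 139.0], [498.2, -173.1, 139.4], [498.5, -172.4, 139.3]]
pin deg 24.906408402510813
```

View pics/w1c.png

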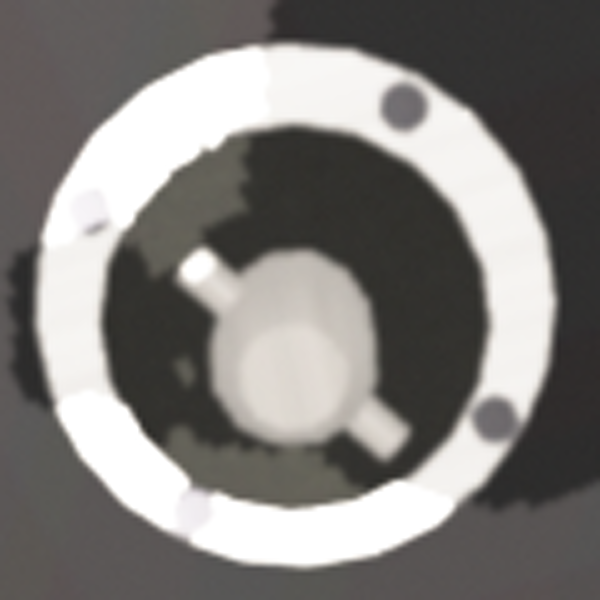

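Run:
```python
from workcell import bot,camera,get_calibration
import cv2
from h import *
c=get_calibration('wrist');tcp=np.array(bot.current_ee_pos())
yaw0=2*np.arctan2(bot.current_eef_rot()[2],bot.current_eef_rot()[1])
yaw=np.pi/2;Z=230
off=(onz(c,320,190,66-(Z-tcp[2]))-tcp)[:2]
a=yaw-yaw0;off=np.array([[np.cos(a),-np.sin(a)],[np.sin(a),np.cos(a)]])@off
t=np.array([631.5,161.5])-off;print('hover',t)
bot.move_to([t[0],t[1],Z],down(yaw))
bot.sleep(0.2)
c=get_calibration('wrist');p,d=camera('wrist')
cv2.imwrite("pics/w2.png",p[:,:,::-1])
P=pts(c,d);m=((P[...,2]>61)&(P[...,2]<71)&(np.hypot(P[...,0]-631.5,P[...,1]-161.5)<45)).astype(np.uint8)
print('mask',m.sum())
n,l,st,ce=cv2.connectedComponentsWithStats(m);k=1+np.argmax(st[1:,4]);M=(l==k).astype(np.uint8)
cn=max(cv2.findContours(M,0,1)[0],key=cv2.contourArea)
(u,v),ax,an=cv2.fitEllipse(cn);print('ellipse',u,v,ax,onz(c,u,v,65))
g=((cv2.cvtColor(p,cv2.COLOR_RGB2HSV)[...,2]>110)&(M>0)).astype(np.uint8)
cn=max(cv2.findContours(g,0,1)[0],key=cv2.contourArea)
(u,v),ax,an=cv2.fitEllipse(cn);print('grey',u,v,ax,onz(c,u,v,66))
print(bot.current_time_s(),bot.current_force())
```

```text
hover [650.38390745 162.23324016]
mask 3893
ellipse 323.2790222167969 189.7836456298828 (69.41085052490234, 69.88518524169922) [631.94067788 162.52142023  65.        ]
grey 320.6577453613281 187.76747131347656 (46.076751708984375, 58.64644241333008) [630.10265151 160.40144836  66.        ]
4.5167 [-0.24854636 -0.30782332  0.39314485]
```

View pics/w2.png

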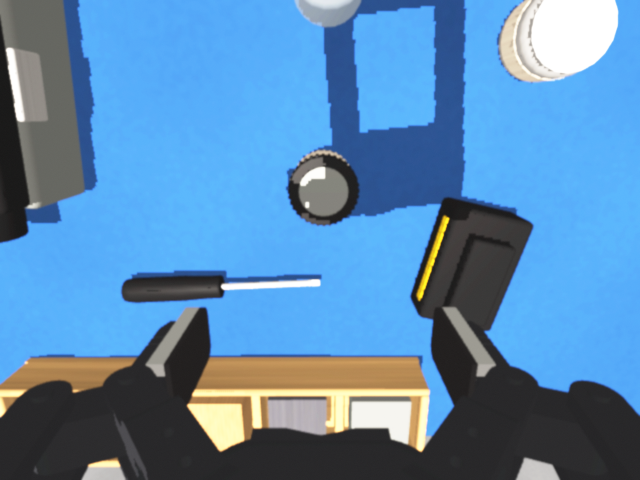

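The wrist view shows the collar at (323,190), which puts its axis at (631.9,162.5). The screwdriver and battery pack are clear of both fingers, so I grasp.

Run:
```python
from workcell import bot,camera,get_calibration
import cv2
from h import *
x,y=631.8,162.2
bot.move_to([x,y,120],down(np.pi/2))
r=bot.servo_line([x,y,32.5],vel=120,max_force=15);print('hit',r,bot.current_ee_pos())
bot.grasp(70);print('w',bot.current_gripper_width(),bot.current_force(),bot.current_time_s())
bot.servo_line([x,y,220],vel=200);bot.sleep(.2)
print(bot.current_gripper_width(),bot.current_force(),bot.current_ee_pos())
s=[]
for n in('side','top','wrist'):
    c=get_calibration(n);p,d=camera(n);np.savez(f'g_{n}.npz',p=p,d=d,**c)
    u,v=proj(c,[x,y,225]).astype(int);print(n,u,v)
    u=np.clip(u,60,580);v=np.clip(v,60,420);s.append(cv2.resize(p[v-60:v+60,u-60:u+60],(266,266),interpolation=cv2.INTER_CUBIC))
cv2.imwrite('pics/g1.png',np.hstack(s)[:,:,::-1])
```

```text
hit False [632.84650393 162.36406788  33.59239059]
w 0.6486179071070319 [ 0.38251924 -0.4531698   4.103603  ] 6.3167
0.6460584674413501 [-0.38118801 -0.02477266 -1.25237505] [630.91949903 162.0605263  218.07266561]
side 314 131
top 215 199
wrist 321 318
```

View pics/g1.png

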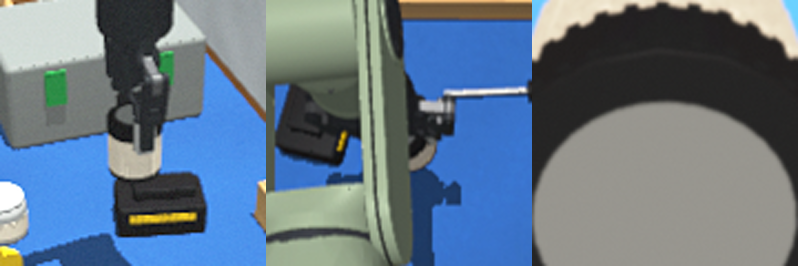

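The cell is held upright. I measure its offset in the gripper from the wrist view.

Run:
```python
import cv2
from h import *
c=np.load('g_wrist.npz');p=c['p']
cv2.imwrite('pics/g2.png',p[:,:,::-1])
P=pts(c,c['d']);print(P[318,321],P[300,321],P[330,321])
m=((np.abs(P[...,2]-P[318,321,2])<5)&(np.hypot(P[...,0]-631,P[...,1]-162)<32))
q=P[m];print(q[:,:2].min(0),q[:,:2].max(0),np.median(q[:,2]))
v=cv2.cvtColor(p,cv2.COLOR_RGB2GRAY);g=((v>110)&m).astype(np.uint8)
cn=max(cv2.findContours(g,0,1)[0],key=cv2.contourArea);(u,w),ax,an=cv2.fitEllipse(cn);print(u,w,ax,onz(c,u,w,np.median(q[:,2])))
# plane fit on grey top -> tilt
A=np.c_[P[g>0][:,:2],np.ones(g.sum())];k=np.linalg.lstsq(A,P[g>0][:,2],rcond=None)[0];print('slope deg',np.degrees(k[:2]))
```

```text
[616.91578754 161.86677529 250.86170784] [610.99888852 161.8660919  249.82609157] [621.92411966 161.86938127 249.88168748]
[601.85880804 131.44241711] [660.35651903 192.5451352 ] 250.33668280345344
320.2977600097656 355.06866455078125 (101.28022766113281, 117.62374114990234) [631.2250261  161.63583722 250.3366828 ]
slope deg [-0.4072094  -0.11182308]
```

View pics/g2.png

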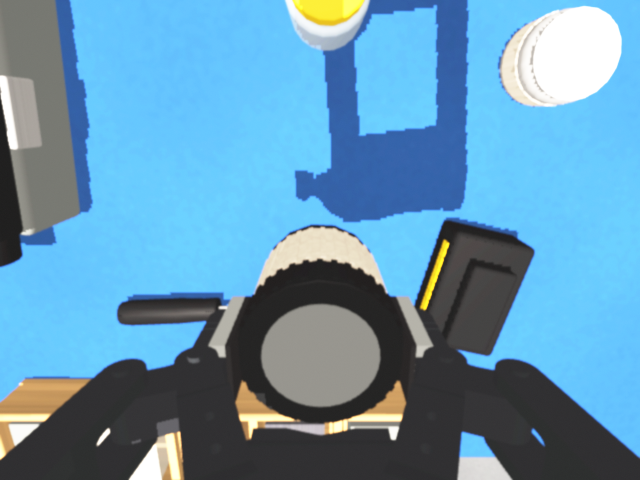

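The grip is centred to within 0.5 mm, and the foot is 33.8 mm below the TCP. I carry the cell to the stem.

Run:
```python
from workcell import bot,camera,get_calibration
import cv2
from h import *
yaw=np.radians(65)
bot.servo_line([631,162,255],vel=200)
bot.move_to([515,-164,255],down(yaw))
bot.sleep(.3);e=np.array(bot.current_ee_pos());print(e,bot.current_qpos()[5],bot.current_force())
# correct xy steady-state error
t=np.array([515,-164.])+(np.array([515,-164.])-e[:2])
bot.servo_line([t[0],t[1],205],vel=150);bot.sleep(.3);print(bot.current_ee_pos(),bot.current_force(),bot.current_time_s())
s=[]
for n in('side','top'):
    c=get_calibration(n);p,d=camera(n)
    u,v=proj(c,[515,-164,180]).astype(int)
    s.append(cv2.resize(p[v-60:v+60,u-60:u+60],(400,400),interpolation=cv2.INTER_CUBIC))
cv2.imwrite('pics/i1.png',np.hstack(s)[:,:,::-1])
```

```text
[ 515.40344111 -163.28534619  254.97386598] -1.6029506348576676 [ 0.33500243  0.14925405 -1.22044082]
[ 515.26608604 -165.05153562  206.19806141] [ 0.40194951  0.00586165 -1.9525179 ] 10.4667
```

View pics/i1.png

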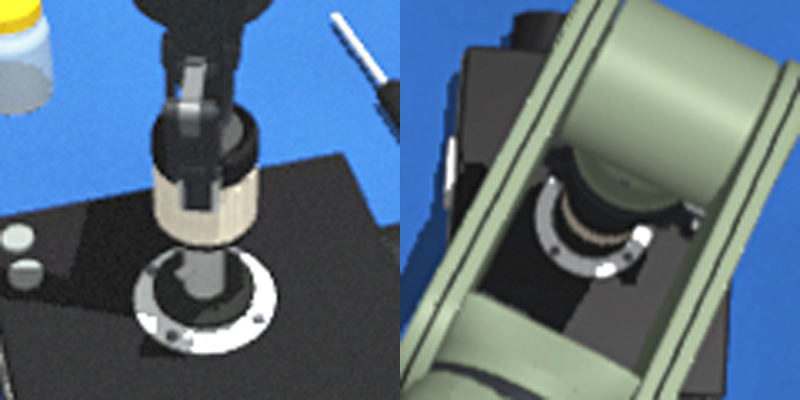

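The side view shows the cell axis at x≈205 in the crop, directly above the stem. I descend until it touches the pin.

Run:
```python
from workcell import bot
from h import *
P=lambda k:print(k,np.round(bot.current_ee_pos(),1),np.round(bot.current_force(),1),np.round(bot.current_torque(),2),round(bot.current_time_s(),2))
P('a')
r=bot.servo_line([515,-164,175],vel=100,max_force=12);P(('175',r))
if not r:
    r=bot.servo_line([515,-164,150],vel=40,max_force=8);P(('down',r))
    bot.sleep(.2);P('settled');P('again')
```

```text
a [ 514.9 -164.9  205.7] [ 0.3 -1.  -1.5] [-0.02  0.01 -0.02] 10.57
('175', False) [ 514.6 -163.8  174.4] [ 0.5  0.2 -1.8] [0.02 0.04 0.  ] 11.02
('down', True) [ 515.7 -164.3  159.9] [-1.3  0.6  4.8] [0.07 0.07 0.06] 11.47
settled [ 515.7 -164.4  159.9] [-1.  -0.3  5.6] [-0.    0.13  0.05] 11.68
again [ 515.7 -164.4  159.9] [-1.  -0.3  5.6] [-0.    0.13  0.05] 11.68
```

The contact at TCP z=159.9 matches the hub resting on the pin. I now turn in small steps under light push, watching for the drop.

```bash
cat > turn.py <<'E'
from workcell import bot
from h import *
import sys
z=float(sys.argv[1]);n=int(sys.argv[2]);step=float(sys.argv[3]);mf=float(sys.argv[4])
def yaw():
    q=bot.current_eef_rot();return 2*np.degrees(np.arctan2(q[2],q[1]))
y=(yaw()+180)%360-180
for i in range(n):
    y-=step
    r=bot.servo_line([515,-164,z],rot=down(np.radians(y)),vel=30,max_force=mf)
    e=bot.current_ee_pos();f=bot.current_force()
    print(round(y),r,round(yaw(),1),np.round(e,1),np.round(f,1),round(bot.current_torque()[2],2),round(bot.current_time_s(),2),flush=True)
    if e[2]<158 or f[2]>30: break
E
python3 turn.py 158.5 3 8 25
```

```text
57 False 57.0 [ 516.  -164.6  159.8] [-0.3 -0.2  5. ] -0.03 11.97
49 False 49.0 [ 516.2 -164.8  159.9] [0.2 0.7 5.7] -0.04 12.26
41 False 41.1 [ 516.2 -164.9  159.9] [ 0.9 -1.4  5.3] -0.06 12.55
```

```bash
python3 turn.py 157 22 8 30
```

```text
33 False 33.2 [ 516.8 -165.5  159.8] [-0.9 -0.6 10.1] 0.02 12.84
25 False 25.2 [ 516.6 -165.7  159.8] [-1.7 -1.5 10.8] -0.06 13.13
17 False 17.1 [ 516.3 -165.1  159.7] [-2.8 -0.  11.2] -0.06 13.43
9 False 9.2 [ 516.2 -165.4  159.7] [-3.1 -0.8 11.4] -0.11 13.72
1 False 1.2 [ 515.9 -165.3  159.7] [-3.7 -0.7 12.3] -0.08 14.01
-7 False -6.8 [ 515.7 -165.5  159.7] [-4.8 -0.4 12.8] -0.07 14.3
-15 False -14.8 [ 516.  -165.   159.7] [-3.1  0.6 12.6] -0.05 14.59
-23 False -22.9 [ 516.2 -164.8  159.7] [-2.9  0.5 11.4] -0.09 14.88
-31 False -30.8 [ 516.2 -164.8  159.7] [-2.2  1.4 12. ] -0.08 15.18
-39 False -38.8 [ 516.  -165.1  159.7] [-3.6 -0.8 11.8] -0.12 15.47
-47 False -46.9 [ 516.1 -165.   159.7] [-2.5 -0.2 11.9] -0.1 15.76
-55 False -54.8 [ 516.  -165.1  159.5] [-2.6 -0.4 11.7] -0.03 16.05
-63 False -62.8 [ 515.7 -164.8  159.1] [-1.5  0.1 10.4] -0.07 16.34
-71 False -70.7 [ 514.5 -163.7  156.5] [-0.9 -0.5  0.9] -0.23 16.63
```

It dropped at a yaw of about -71°. I turn a few degrees more to centre the keyway, then push home with the force limited.

Run:
```python
from workcell import bot
from h import *
P=lambda k:print(k,np.round(bot.current_ee_pos(),1),np.round(bot.current_force(),1),np.round(bot.current_torque(),2),round(bot.current_gripper_width(),3),round(bot.current_time_s(),2),flush=True)
r=bot.servo_line([515,-164,155],rot=down(np.radians(-76)),vel=20,max_force=20);P(('rot',r))
r=bot.servo_line([515,-164,149],vel=30,max_force=25);P(('149',r))
for z in (146,143,140,138):
    r=bot.servo_line([515,-164,z],vel=30,max_force=30);P((z,r))
    if r: break
bot.sleep(.2);P('end')
```

```text
('rot', False) [ 514.1 -163.5  153.7] [ 1.5 -0.1 -1.2] [ 0.05 -0.02  0.01] 0.646 16.88
('149', False) [ 514.8 -163.9  148.7] [-0.1 -0.1 -1.7] [-0.03 -0.04 -0.  ] 0.646 17.23
(146, False) [ 515.3 -164.   146.9] [-1.2  0.1  4.2] [0.3  0.26 0.05] 0.645 17.48
(143, False) [ 515.5 -164.1  144.2] [-1.2  1.2  6.7] [ 0.26  0.4  -0.06] 0.647 17.73
(140, False) [ 515.5 -164.1  141.6] [-2.3  0.9  8.6] [ 0.37  0.48 -0.02] 0.647 17.98
(138, False) [ 515.6 -164.1  140.1] [-4.4  2.   9.7] [ 0.42  0.62 -0.05] 0.651 18.23
end [ 515.6 -164.1  140.1] [-3.1  1.6 10. ] [0.44 0.65 0.  ] 0.638 18.43
```

Run:
```python
from workcell import bot,camera,get_calibration
import cv2
from h import *
P=lambda k:print(k,np.round(bot.current_ee_pos(),1),np.round(bot.current_force(),1),np.round(bot.current_torque(),2),round(bot.current_gripper_width(),3),round(bot.current_time_s(),2),flush=True)
for z in (136.5,135,133.5):
    r=bot.servo_line([515,-164,z],vel=15,max_force=30);P((z,r))
    if r: break
bot.sleep(.3);P('end')
s=[]
for n in('side','wrist'):
    c=get_calibration(n);p,d=camera(n);np.savez(f'f_{n}.npz',p=p,d=d,**c)
    u,v=proj(c,[515,-164,130]).astype(int);v=min(v,400)
    h=50 if n=='side' else 80
    s.append(cv2.resize(p[v-h:v+h,u-h:u+h],(400,400),interpolation=cv2.INTER_CUBIC))
    W=pts(c,d)
    if n=='wrist':
        m=(np.hypot(W[...,0]-515,W[...,1]+164)<20)&(W[...,2]>150)&(W[...,2]<200);A=np.c_[W[m][:,:2]-[515,-164],np.ones(m.sum())]
        k=np.linalg.lstsq(A,W[m][:,2],rcond=None)[0];print('top z',k[2],'tilt deg',np.degrees(k[:2]))
cv2.imwrite('pics/f1.png',np.hstack(s)[:,:,::-1])
```

```text
(136.5, False) [ 515.7 -164.1  140.1] [-7.2  3.  17.5] [ 0.72  1.07 -0.05] 0.648 18.68
(135, False) [ 515.8 -164.1  140. ] [-9.7  3.8 24.7] [ 0.96  1.63 -0.06] 0.646 18.93
(133.5, False) [ 515.8 -164.2  140. ] [-13.4   6.6  32.2] [ 1.3   2.12 -0.01] 0.648 19.18
end [ 515.8 -164.1  139.9] [-13.4   6.4  31.7] [1.25 2.14 0.02] 0.645 19.48
top z 171.83785073920012 tilt deg [-0.03007814 -0.21871049]
```

View pics/f1.png

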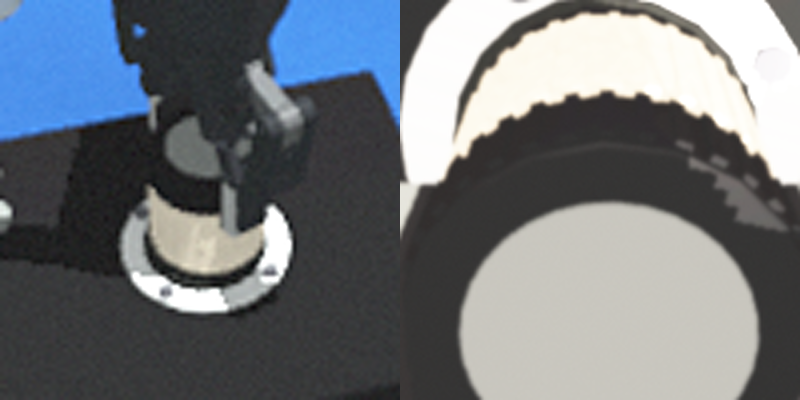

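The push meets a hard stop at TCP z=140.0. The collar top is at 171.8 mm against an expected 172, and the cell is upright. I ease the push to about 20 N, check the bystanders and hand in.

Run:
```python
from workcell import bot,camera
import cv2
from h import *
P=lambda k:print(k,np.round(bot.current_ee_pos(),1),np.round(bot.current_force(),1),round(bot.current_gripper_width(),3),round(bot.current_time_s(),2),flush=True)
bot.servo_line([515,-164,135.8],vel=15);bot.sleep(.4);P('hold')
p,d=camera('top');cv2.imwrite('pics/top9.png',p[:,:,::-1])
a=np.load('top0.npz')['p'].astype(int);df=np.abs(a-p).max(2)
for n,(u,v) in dict(jar=(225,280),tin=(155,264),batt=(180,190),tape=(478,249),screw=(273,180),off=(158,315)).items():
    print(n,np.median(df[v-12:v+13,u-12:u+13]),(df[v-12:v+13,u-12:u+13]>40).mean())
bot.sign_off();P('after')
```

```text
hold [ 515.8 -164.1  140. ] [-7.5  4.2 20.2] 0.647 20.28
jar 3.0 0.0
tin 1.0 0.0
batt 2.0 0.0
tape 3.0 0.0
screw 5.0 0.0
off 4.0 0.0
the job is handed in; nothing more can be done
the job is handed in; nothing more can be done
```

View pics/top9.png

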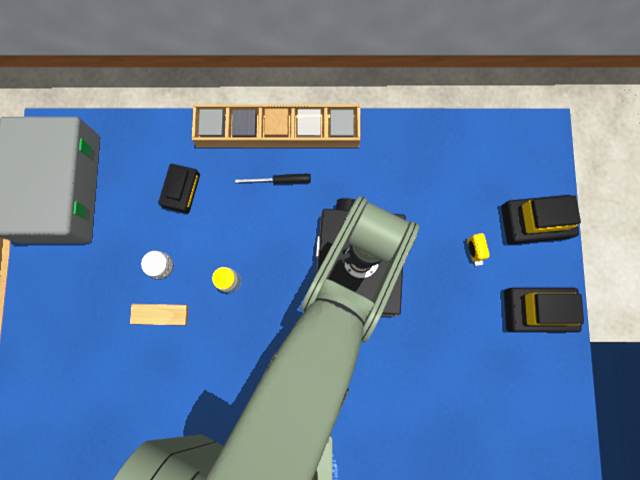

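The filter cell is on the stem, keyed over the cross-pin and pushed fully home. The gripper is still holding it down for you to fit the clip. I handed the job in at about 20 s of the 61 s allowed.

- **Turning:** I gripped the cell by its collar at 70 N and lowered it until the hub rested on the pin. I then turned it under a light push of about 10 N until it dropped, near a tool yaw of -71°.
- **Fully home:** The last push met a hard stop at a TCP height of 140.0 mm, where 139.8 mm was expected. The collar top measured 171.8 mm against 172 mm expected, and the cell's tilt was about 0.2°.
- **Holding push:** I pressed with up to about 32 N to confirm the stop, then eased to a steady push of about 20 N, which is above the seal's 12 N.
- **Bystanders:** The last top view shows the jar, tin, battery, tape measure, screwdriver and offcut unchanged from the first picture.

No check failed. I saw a sideways force of about 8 N while holding, with the TCP 0.8 mm off the nominal stem axis.

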